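# Snap the lid of the food box shut

## Robot

A 7-joint arm with a two-finger parallel gripper is mounted at the origin on the work surface. World frame = base frame: x ahead of the robot, y to its left, z up, the work surface at z = 0. Lengths are in m, angles in degrees, forces in N, time in s.
With the tool pointing down it reaches from about 0.425 to 0.825 m from the base axis. Payload 3.6 kg.
Tool frame: the origin (TCP) lies on the centre line of the jaws, within the pads' length; the fingertips stand 14 mm ahead of it and the grasp point (between the pads) lies 5 mm behind it (manip.tip_extent is the distance from the TCP to the fingertips, in m); z points along the fingers, x is the direction in which the jaws open and shut, and the axes are right-handed (so a half turn about z gives the same grasp; the last joint's range is limited). The gripper opens to 85 mm and grips with 20 to 120 N. Pads are 22 mm wide; open, the fingers measure 114 mm over their backs; the gripper's body (76 mm by 85 mm) begins 54 mm behind the grasp point. The pads swing forward as they close: fully open they stand 13 mm farther back than shut.
Start: joints at [-70.273, 35.231, -0.722, 81.555, 0.464, 63.22, -2.315], TCP at [0.236, 0.606, 0.245] pointing down, gripper open.
Joint ranges: [-178.69, 178.69], [-17.37, 117.87], [-77.05, 75.6], [15.02, 138.74], [-78.02, 258.01], [0.78, 113.62], [-162.83, 162.83]. Speed limits (degrees/s): [159.86, 159.86, 180, 180, 180, 180, 180].

## Interface

Orientations are given as a 3x3 rotation matrix whose columns are the frame's x, y, z axes.
In Python, from cell import manip gives the robot as it stands.
- The arm moves only by the tool move_arm, never from a script. Its argument "rows" is a list of rows, each a list of 5 numbers: the shift along the tool's x, y, z in units of 25 mm (1.0 is 25 mm), then the turn about the tool's z in units of 8 degrees (1.0 is 8 degrees), then the opening, from 0 (shut) to 1 (fully open). A call has exactly 5 rows; each row shifts and turns the pose as measured when the row begins, along the tool's axes as they then stand; what a row does not reach is not made up. A row lasts 1/8 s, in which the tool goes at most 62.5 mm and 10.7 degrees, less where a joint would pass 70% of its speed; a pose out of reach is approached as far as the arm can. A call is refused whole if a number of a shift passes 1 or a number of a turn 1, either way. A call with a gripper value outside its range is refused whole. The fingers move at their own pace and stop on an object; "newtons" is the grip in N (left out, the last holds). Time passes only in rows, so rows that do not move let the fingers close, or fill a call up. It gives the time, the measured TCP pose, the force and the opening at its end, in the units of the state.
- manip.get_state(): the state, without advancing time (a new reading comes with each control period).
- manip.read_camera(name): name is "scene" or "top" or "wrist"; returns (picture, depth): 384x512x3 uint8, red, green, blue; 384x512 float32, m along the optical axis (not along the pixel's ray), 0 where there is no reading.
- manip.camera_info(name): a dict with "intrinsics" (3x3 intrinsics, pixels), "k1" (the pictures are not rectified: a ray, as slopes to the right and down, at radius r is drawn at 1 + k1 r^2 times it, then the intrinsics apply), "cam_to_world" (4x4, takes a point from camera to world coordinates). Camera axes: x right, y down, z forward; pixel columns grow to the right and rows downward; lengths in m; the calibration is good to about 2 mm. A picture is of the moment at which its call begins: read the wrist's pose just before it. camera_info takes no time and is no camera call; for the wrist camera it gives the pose at the moment of the call.
- manip.hand_in(): hands the job in, once; it reports no verdict.
The state is a dict: "t": time; "qpos": joint angles; "joint_vel": joint speeds; "joint_torque": joint torques, N m; "eef_pos": TCP position; "ee_rot": TCP orientation; "wrist_force": force on the tool from outside, world axes, zero at the start; "ft_torque": the same for the moment, N m; "grip_width": finger opening in m.
Only numpy, scipy, OpenCV 4.12 (cv2) and the standard library are available. Lean on these libraries where they do the work, as an engineer would, in place of code of your own. Each camera call takes 0.05 s, during which the arm holds its last target. There are 200 camera calls.

## Task

The pink lid has only been laid on the box of spring rolls. Press around its rim, corner by corner, until every corner has clicked down shut. Press firmly but do not lean on it with all your strength, do not lift or shove the box, and leave the other kitchen things where they are.

Things in the scene. Friction and masses are not known exactly. Their poses are not given: they have to be found in the camera images.
- box: Clear plastic food box of spring rolls with its pink press-on lid, loose on the counter, about 0.7 kg. Lid: rounded rectangle 140 mm (x) by 200 mm (y); tub 122 x 182 mm. Origin: centre of the underside; z up. Shut, the lid's rim is 70 mm above the counter all round. The lid's middle and the middles of its sides are already seated; its corners may be sprung up.
- lid_centre (a point): Middle of the lid's top face, 65.5 mm above the box's origin. The four corner pads lie at (+-58, +-88) mm from it along the box's x and y.
- corner_tab (a joint): Flex angle of the lid corner at -x, +y of the box, the only corner with a pull tab (tongue 20 mm wide, 11 mm out): about 0.02 rad sprung up, 0.17 shut, growing as it is pressed down. Half way is a dead point: short of it the corner springs back, past it it clicks home and stays. Pressed on its pad it takes about 8 to 9 N and 3 mm to get over; pressing a shut corner does no harm.
- corner_tab_pad (a point): Middle of the flat pad on the rim of that same corner, the place to press: 12 mm in from both straight edges; the pad is about 13 mm wide (along the box's diagonal) and 30 mm long. Top of the pad: 76 mm above the counter when sprung up, 70 mm when shut. Press straight down; the open space above is free.
- corner_b (a joint): Flex angle of the lid corner at -x, -y of the box: about 0.02 rad sprung up, 0.17 shut, growing as it is pressed down. Half way is a dead point: short of it the corner springs back, past it it clicks home and stays. Pressed on its pad it takes about 8 to 9 N and 3 mm to get over; pressing a shut corner does no harm.
- corner_b_pad (a point): Middle of the flat pad on the rim of that same corner, the place to press: 12 mm in from both straight edges; the pad is about 13 mm wide (along the box's diagonal) and 30 mm long. Top of the pad: 76 mm above the counter when sprung up, 70 mm when shut. Press straight down; the open space above is free.
- corner_c (a joint): Flex angle of the lid corner at +x, -y of the box: about 0.02 rad sprung up, 0.17 shut, growing as it is pressed down. Half way is a dead point: short of it the corner springs back, past it it clicks home and stays. Pressed on its pad it takes about 8 to 9 N and 3 mm to get over; pressing a shut corner does no harm.
- corner_c_pad (a point): Middle of the flat pad on the rim of that same corner, the place to press: 12 mm in from both straight edges; the pad is about 13 mm wide (along the box's diagonal) and 30 mm long. Top of the pad: 76 mm above the counter when sprung up, 70 mm when shut. Press straight down; the open space above is free.
- corner_d (a joint): Flex angle of the lid corner at +x, +y of the box: about 0.02 rad sprung up, 0.17 shut, growing as it is pressed down. Half way is a dead point: short of it the corner springs back, past it it clicks home and stays. Pressed on its pad it takes about 8 to 9 N and 3 mm to get over; pressing a shut corner does no harm.
- corner_d_pad (a point): Middle of the flat pad on the rim of that same corner, the place to press: 12 mm in from both straight edges; the pad is about 13 mm wide (along the box's diagonal) and 30 mm long. Top of the pad: 76 mm above the counter when sprung up, 70 mm when shut. Press straight down; the open space above is free.
- board: End-grain wooden chopping board, 320 x 240 mm, 40 mm thick, lying on the counter. Fixed. Origin: centre of its underside. Bystander.
- bowl: Green ceramic bowl, 132 mm across, 58 mm high, standing on the chopping board. Origin: centre of its underside. Bystander.
- grinder: Glass pepper grinder with a steel twist top, 58 mm across, 160 mm high, upright. Origin: centre of its underside. Bystander.
- skimmer: Steel wire skimmer lying flat: dish 120 mm across, handle reaching 330 mm from the dish's centre along its own +x. Origin: underside of the dish. Bystander.
- dish: Small white dipping-sauce dish, 86 mm across, 26 mm high, close to the box. Origin: centre of its underside. Bystander.
- spoon: Steel soup spoon, 173 mm long, lying along its own x close to the far long side of the box. Origin: near its middle, on the counter. Bystander.
- sauce: Amber glass jar with a red screw cap, 70 mm across, 105 mm high. Origin: centre of its underside. Bystander.
- cup: Steel cup, 74 mm across, 85 mm high. Origin: centre of its underside. Bystander.
Not all that is in view belongs to the job. Of the things like the box, leave any that is red; of the rest the smaller one is meant.

How it is judged:
By the outcome, as a careful person would: the job done as asked, in the order asked, and still so for the second after the job is handed in, with the robot touching nothing.
It also fails if it takes over 45 s, if anything falls off the work surface, if the arm or the gripper's body presses on something with over 40 N, if the wrist force passes 120 N, or if a joint passes its speed limit or range.

## Working session

There is one attempt and no reset: what is moved stays moved. The work goes in short steps, Python scripts to look and compute and a tool call to move; the robot and the scene stay as the last step left them, time stands still between calls to the robot, and variables do not carry over. Pictures are saved under pics/ and viewed, about 8 in all and at most 12, crops included, and the job is handed in when it is done.

Besides the shell and the picture viewer there is one more tool, called after ">>>" by a JSON object that holds its "fn" and its "kwargs". move_arm: Moves the arm, as the interface text tells. Its arguments: {"type":"object","properties":{"rows":{"type":"array"},"newtons":{"type":"number"}},"required":["rows"]}

```bash
ls && mkdir -p pics
cat > h.py <<'E'
import numpy as np, cv2
from cell import manip
def snap(n):
    ci=manip.camera_info(n); im,d=manip.read_camera(n); return im,d,ci
def ray(ci,u,v):
    K=np.array(ci["intrinsics"]);k=ci["k1"]
    xd=np.array([(u-K[0,2])/K[0,0],(v-K[1,2])/K[1,1]]);x=xd.copy()
    for _ in range(20): x=xd/(1+k*(x@x))
    return x
def world(ci,d,u,v):
    x=ray(ci,u,v);T=np.array(ci["cam_to_world"])
    z=d if np.isscalar(d) else float(np.median(d[int(v)-1:int(v)+2,int(u)-1:int(u)+2]))
    return (T@np.r_[x*z,z,1])[:3]
def onplane(ci,u,v,h):
    x=ray(ci,u,v);T=np.array(ci["cam_to_world"]);r=T[:3,:3]@np.r_[x,1];o=T[:3,3]
    return o+r*(h-o[2])/r[2]
E
python3 - <<'E'
from h import *
for n in("scene","top"):
    im,d,ci=snap(n); np.savez(f"pics/{n}.npz",im=im,d=d); cv2.imwrite(f"pics/{n}0.png",cv2.resize(im[:,:,::-1],(800,600),interpolation=cv2.INTER_CUBIC)); print(n,np.round(ci["cam_to_world"],3).tolist())
s=manip.get_state();print(s["t"],s["eef_pos"],np.round(s["ee_rot"],3).tolist(),s["wrist_force"],s["grip_width"],manip.tip_extent)
E
```

```text
pics
scene [[0.629, 0.664, -0.403, 0.819], [0.777, -0.538, 0.327, -0.292], [0.0, -0.519, -0.855, 0.847], [0.0, 0.0, 0.0, 1.0]]
top [[-0.006, -0.995, 0.095, 0.343], [-1.0, 0.007, 0.003, -0.016], [-0.003, -0.095, -0.995, 1.251], [0.0, 0.0, 0.0, 1.0]]
0.1 [0.23531524 0.60519745 0.24424094] [[0.362, 0.932, -0.001], [0.932, -0.362, -0.002], [-0.002, 0.0, -1.0]] [-0.33412454 -0.37367024 -0.19003995] 0.08554487802478504 0.014
```

View pics/top0.png

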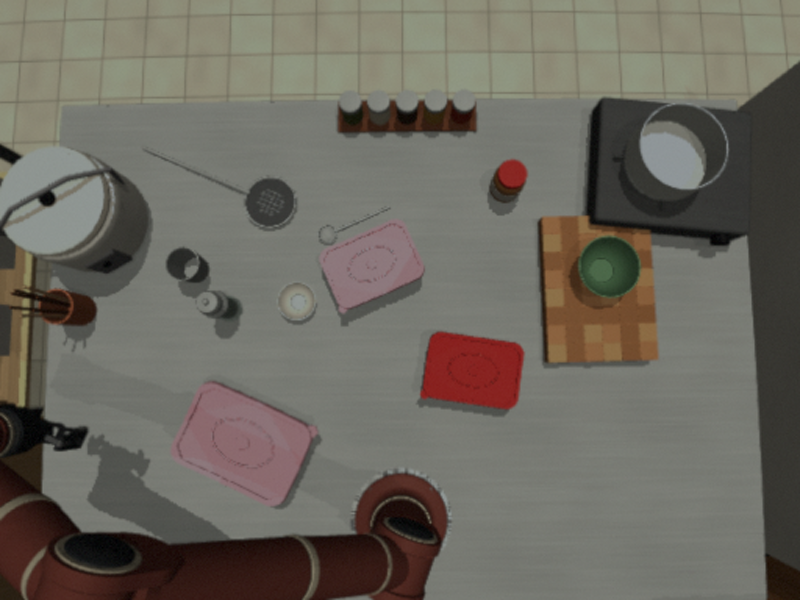

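View pics/scene0.png

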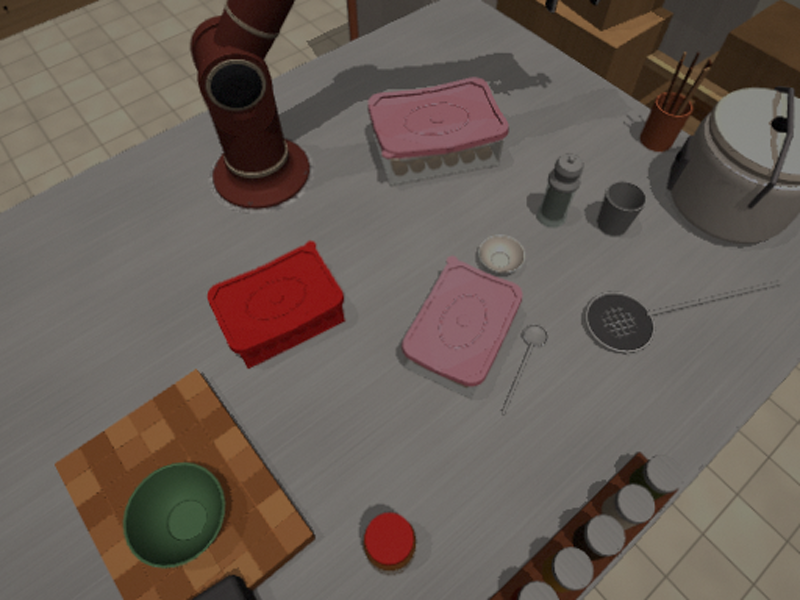

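Both views show three box-like things. In the top picture they are the small pink lid at (372,266), the large pink one at (245,443) and the red one at (472,370). The smaller non-red one is the pink lid at (372,266), with its tab at (343,310), nearer the robot and to the left. I'll measure it from both cameras.

Run:
```python
from h import *
out=[]
for n,(u0,v0) in (("top",(372,266)),("scene",(462,322))):
    f=np.load(f"pics/{n}.npz");im,d=f["im"],f["d"];ci=manip.camera_info(n)
    hsv=cv2.cvtColor(im,cv2.COLOR_RGB2HSV)
    m=((hsv[...,1]>45)&((hsv[...,0]>160)|(hsv[...,0]<6))).astype(np.uint8)
    m=cv2.morphologyEx(m,cv2.MORPH_CLOSE,np.ones((3,3)))
    k,l,st,_=cv2.connectedComponentsWithStats(m); i=l[int(v0/1.5625),int(u0/1.5625)]
    mm=cv2.morphologyEx((l==i).astype(np.uint8),cv2.MORPH_OPEN,np.ones((7,7)))
    c=max(cv2.findContours(mm,0,cv2.CHAIN_APPROX_NONE)[0],key=len)[:,0]
    P=np.array([onplane(ci,u,v,.072)[:2] for u,v in c])
    r=cv2.minAreaRect((P*1000).astype(np.float32));print(n,st[i],r)
    ys,xs=np.where(mm>0);D=np.array([world(ci,float(d[y,x]),x,y) for y,x in zip(ys,xs) if d[y,x]>0])
    print("z pct",np.percentile(D[:,2],[5,25,50,75,95]).round(4),"mean",D.mean(0).round(4))
    a,b,w,h=st[i][:4];cr=im[b-12:b+h+12,a-12:a+w+12,::-1];out.append(cv2.resize(cr,(400,int(400*cr.shape[0]/cr.shape[1])),interpolation=cv2.INTER_CUBIC)[:600]);print(a-12,b-12,400/cr.shape[1])
H=max(o.shape[0] for o in out);cv2.imwrite("pics/c1.png",np.hstack([np.pad(o,((0,H-o.shape[0]),(0,0),(0,0))) for o in out]))
```

```text
top [     0      0    512    384 177199] ((509.20623779296875, 2.9461669921875), (1846.1685791015625, 1317.1097412109375), 89.46778869628906)
z pct [-7.538e-01 -3.053e-01 -2.000e-04  3.100e-03  1.461e-01] mean [ 0.6254 -0.0384 -0.1507]
-12 -12 33.333333333333336
scene [ 257  164   77   84 4001] ((549.6557006835938, 56.50707244873047), (143.14854431152344, 209.39500427246094), 24.427053451538086)
z pct [0.0638 0.0656 0.067  0.0694 0.0752] mean [0.5522 0.0539 0.0675]
245 152 3.9603960396039604
```

View pics/c1.png

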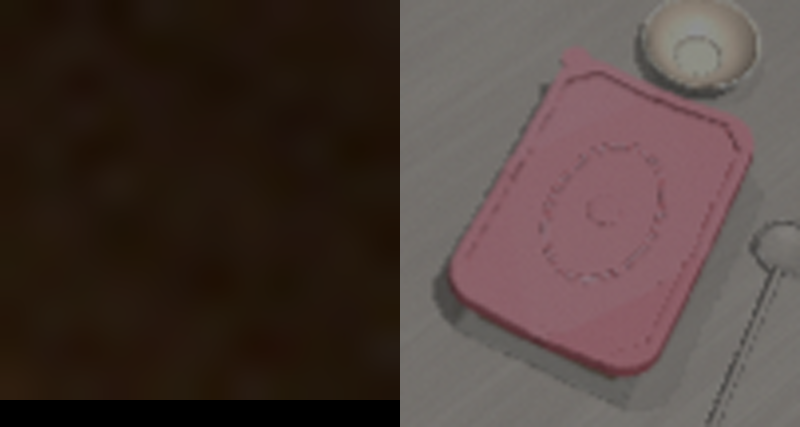

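```bash
cat >> h.py <<'E'
def lid(im,d,ci,c0=(.552,.053),R=.16):
    T=np.array(ci["cam_to_world"]);K=np.array(ci["intrinsics"])
    v,u=np.mgrid[0:384,0:512];p=np.stack([u,v],-1).reshape(-1,1,2).astype(float)
    x=cv2.undistortPoints(p,K,np.array([ci["k1"],0,0,0.]))[:,0].reshape(384,512,2)
    W=np.concatenate([x*d[...,None],d[...,None]],-1)@T[:3,:3].T+T[:3,3]
    a=cv2.cvtColor(im,cv2.COLOR_RGB2LAB)[...,1]
    m=(d>0)&(a>137)&(W[...,2]>.055)&(W[...,2]<.09)&(np.hypot(W[...,0]-c0[0],W[...,1]-c0[1])<R)
    return m,W
E
python3 - <<'E'
from h import *
for n in("top","scene"):
    f=np.load(f"pics/{n}.npz");ci=manip.camera_info(n)
    m,W=lid(f["im"],f["d"],ci)
    mm=cv2.morphologyEx(m.astype(np.uint8),cv2.MORPH_OPEN,np.ones((7,7)))
    P=W[mm>0];r=cv2.minAreaRect((P[:,:2]*1000).astype(np.float32));print(n,len(P),r)
    yaw=np.deg2rad(r[2] if r[1][0]<r[1][1] else r[2]-90)
    c=np.array(r[0])/1000;Rz=np.array([[np.cos(yaw),-np.sin(yaw)],[np.sin(yaw),np.cos(yaw)]])
    L=(P[:,:2]-c)@Rz
    for nm,s in (("tab",(-1,1)),("b",(-1,-1)),("c",(1,-1)),("d",(1,1))):
        q=np.array(s)*[.058,.088];k=np.hypot(*(L-q).T)<.006
        print(nm,(c+Rz@q).round(4),"z",P[k,2].mean().round(4),k.sum())
    k=np.hypot(*(L).T)<.012;print("mid z",P[k,2].mean())
E
```

```text
top 188 ((536.4024047851562, -26.334245681762695), (43.1019172668457, 55.28037643432617), 89.72453308105469)
tab [ 0.4481 -0.0839] z nan 0
b [ 0.6241 -0.0848] z nan 0
c [0.6247 0.0312] z nan 0
d [0.4487 0.0321] z nan 0
mid z 0.06836810777748689
scene 3835 ((549.7981567382812, 57.13203430175781), (140.30859375, 201.60995483398438), 24.452835083007812)
tab [0.4606 0.1132] z 0.0752 15
b [ 0.5334 -0.047 ] z 0.0761 17
c [0.639 0.001] z 0.0751 23
d [0.5662 0.1612] z 0.0758 12
mid z 0.06804984834152457<stdin>:12: RuntimeWarning: Mean of empty slice.
  ret = ret.dtype.type(ret / rcount)
```

>>> {"fn": "move_arm", "kwargs": {"rows": [[-0.59,0.94,0,0,0],[-0.59,0.94,0,0,0],[-0.59,0.94,0,0,0],[-0.59,0.94,0,0,0],[-0.59,0.94,0,0,0]]}}

```text
t: 0.72
eef_pos: [0.3167, 0.4915, 0.2407]
ee_rot: [[0.356, 0.934, -0.006], [0.934, -0.356, -0.007], [-0.009, -0.003, -1.0]]
wrist_force: [0.0, -0.1, 0.6]
grip_width: -0.0001
```

>>> {"fn": "move_arm", "kwargs": {"rows": [[-0.59,0.94,0,0,0],[-0.59,0.94,0,0,0],[-0.59,0.94,0,0,0],[-0.59,0.94,0,0,0],[-0.59,0.94,0,0,0]]}}

```text
t: 1.35
eef_pos: [0.4016, 0.3753, 0.2387]
ee_rot: [[0.356, 0.934, -0.009], [0.934, -0.356, -0.012], [-0.014, -0.004, -1.0]]
wrist_force: [0.0, 0.5, 0.4]
grip_width: -0.0002
```

>>> {"fn": "move_arm", "kwargs": {"rows": [[-0.59,0.94,0,0,0],[-0.59,0.94,0,0,0],[-0.59,0.94,0,0,0],[-0.59,0.94,0,0,0],[-0.59,0.94,0,0,0]]}}

```text
t: 1.98
eef_pos: [0.4862, 0.2596, 0.2371]
ee_rot: [[0.356, 0.934, -0.014], [0.934, -0.356, -0.015], [-0.019, -0.007, -1.0]]
wrist_force: [0.7, 0.8, -1.3]
grip_width: 0.0003
```

>>> {"fn": "move_arm", "kwargs": {"rows": [[-0.55,0.94,0,0,0],[-0.55,0.94,0,0,0],[-0.55,0.94,0,0,0],[-0.55,0.94,0,0,0],[-0.45,0.8,0,0,0]]}}

```text
t: 2.6
eef_pos: [0.5701, 0.1522, 0.2349]
ee_rot: [[0.356, 0.934, -0.019], [0.934, -0.357, -0.017], [-0.023, -0.012, -1.0]]
wrist_force: [-0.6, -0.2, 0.1]
grip_width: -0.0001
```

```bash
cat > look.py <<'E'
from h import *
import sys
from scipy.optimize import least_squares
def fit(P,q0):
    # rect edge fit: hull-ish percentile extents in rotated frame
    best=None
    for yaw in np.deg2rad(np.arange(20,29,.25)):
        Rz=np.array([[np.cos(yaw),-np.sin(yaw)],[np.sin(yaw),np.cos(yaw)]]);L=P[:,:2]@Rz
        lo,hi=np.percentile(L,[.5],0)[0],np.percentile(L,[99.5],0)[0]
        A=np.prod(hi-lo)
        if best is None or A<best[0]: best=(A,np.rad2deg(yaw),Rz@((lo+hi)/2),hi-lo)
    return best
if __name__=="__main__":
    s=manip.get_state();print(s["t"],s["eef_pos"].round(4) if hasattr(s["eef_pos"],"round") else s["eef_pos"])
    for n in sys.argv[2:]:
        im,d,ci=snap(n);m,W=lid(im,d,ci,R=.15)
        mm=cv2.morphologyEx(m.astype(np.uint8),cv2.MORPH_OPEN,np.ones((5,5)));P=W[mm>0]
        cv2.imwrite(f"pics/{n}{sys.argv[1]}.png",cv2.resize(im[:,:,::-1],(640,480)))
        if len(P)>300:
            b=fit(P,None);print(n,len(P),"yaw",b[1],"c",b[2].round(4),"size",b[3].round(4))
        if n!="top":
          for nm,q in (("tab",(.4606,.1132)),("b",(.5334,-.047)),("c",(.639,.001)),("d",(.5662,.1612))):
            k=np.hypot(P[:,0]-q[0],P[:,1]-q[1])<.008
            if k.sum()>4: print(nm,"z",P[k,2].mean().round(4),k.sum())
E
python3 look.py 1 wrist
```

```text
2.6 [0.5701 0.1522 0.2349]
wrist 24461 yaw 24.000000000000004 c [0.5482 0.0588] size [0.1361 0.1974]
tab z 0.0767 247
b z 0.0764 170
c z 0.0772 120
d z 0.0769 193
```

View pics/wrist1.png

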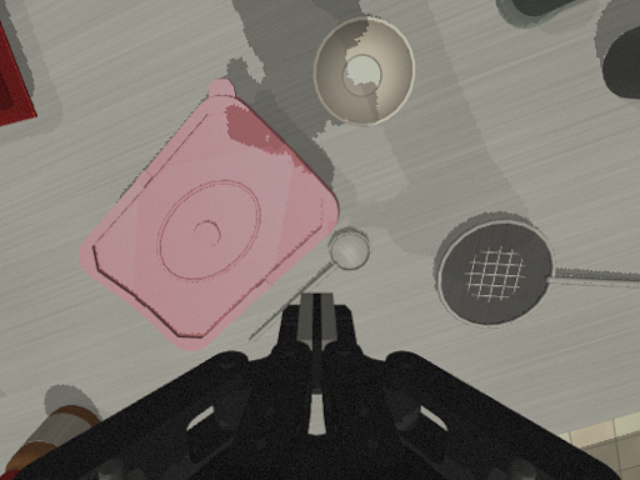

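The close wrist view shows the small pink lid, with its tab at (222,90). Its corners are near (90,255), (195,340) and (330,210), all standing at 76–77 mm, so all are sprung. The size is about 138×199 mm, which confirms the choice. I'll go down over corner d at (0.566, 0.162).

>>> {"fn": "move_arm", "kwargs": {"rows": [[0.1,-0.05,0.95,0,0],[0.1,-0.05,0.95,0,0],[0.1,-0.05,0.95,0,0],[0.1,-0.05,0.95,0,0],[0.05,-0.05,0.95,0,0]]}}

```text
t: 3.28
eef_pos: [0.5681, 0.1601, 0.113]
ee_rot: [[0.363, 0.932, -0.015], [0.932, -0.363, -0.019], [-0.023, -0.008, -1.0]]
wrist_force: [0.1, 0.2, -0.0]
grip_width: 0.0003
```

>>> {"fn": "move_arm", "kwargs": {"rows": [[0.06,-0.12,0.4,0,0],[0,0,0.3,0,0],[0,0,0.1,0,0],[0,0,0.06,0,0],[0,0,0.04,0,0]]}}

```text
t: 3.9
eef_pos: [0.5639, 0.1636, 0.09]
ee_rot: [[0.362, 0.932, -0.018], [0.932, -0.362, -0.018], [-0.024, -0.01, -1.0]]
wrist_force: [-2.3, -0.7, 3.3]
grip_width: 0.0001
```

>>> {"fn": "move_arm", "kwargs": {"rows": [[0,0,0.06,0,0],[0,0,0.08,0,0],[0,0,0.08,0,0],[0,0,0.08,0,0],[0,0,0.08,0,0]]}}

```text
t: 4.53
eef_pos: [0.5649, 0.1643, 0.0838]
ee_rot: [[0.362, 0.932, -0.014], [0.932, -0.362, -0.016], [-0.02, -0.007, -1.0]]
wrist_force: [-1.8, -0.4, 7.4]
grip_width: -0.0002
```

>>> {"fn": "move_arm", "kwargs": {"rows": [[0,0,0.08,0,0],[0,0,0.08,0,0],[0,0,0,0,0],[0,0,-0.5,0,0],[0,0,-0.8,0,0]]}}

```text
t: 5.15
eef_pos: [0.5648, 0.164, 0.1162]
ee_rot: [[0.363, 0.932, -0.016], [0.932, -0.363, -0.017], [-0.022, -0.009, -1.0]]
wrist_force: [-0.5, 0.4, 0.4]
grip_width: -0.0002
```

```bash
python3 look.py 2 scene
```

```text
5.15 [0.5648 0.164  0.1162]
scene 3901 yaw 24.000000000000004 c [0.5499 0.057 ] size [0.1371 0.199 ]
tab z 0.0748 29
b z 0.0754 33
c z 0.0751 35
d z 0.0693 27
```

>>> {"fn": "move_arm", "kwargs": {"rows": [[-0.8,0.18,0,0,0],[-0.85,0.18,0,0,0],[-0.85,0.18,0,0,0],[-0.85,0.18,0,0,0],[-0.85,0.18,0,0,0]]}}

```text
t: 5.82
eef_pos: [0.5468, 0.0483, 0.1189]
ee_rot: [[0.366, 0.931, -0.014], [0.93, -0.366, -0.019], [-0.023, -0.006, -1.0]]
wrist_force: [-0.6, -0.7, -0.2]
grip_width: 0.0003
```

>>> {"fn": "move_arm", "kwargs": {"rows": [[-0.85,0.18,0,0,0],[-0.85,0.18,0,0,0],[-0.85,0.18,0,0,0],[-0.85,0.18,0,0,0],[-0.5,0.18,0,0,0]]}}

```text
t: 6.45
eef_pos: [0.5243, -0.0663, 0.118]
ee_rot: [[0.379, 0.925, -0.024], [0.925, -0.379, -0.024], [-0.032, -0.013, -0.999]]
wrist_force: [0.4, -0.6, 0.2]
grip_width: 0.0003
```

>>> {"fn": "move_arm", "kwargs": {"rows": [[0.6,0,0,0,0],[0.25,0,0.2,0,0],[0,0,0.3,0,0],[0,0,0.3,0,0],[0,0,0,0,0]]}}

```text
t: 7.08
eef_pos: [0.5311, -0.0458, 0.0946]
ee_rot: [[0.378, 0.925, -0.027], [0.925, -0.378, -0.023], [-0.032, -0.016, -0.999]]
wrist_force: [-0.1, -0.4, 0.5]
grip_width: -0.0003
```

>>> {"fn": "move_arm", "kwargs": {"rows": [[0.04,0.04,0.12,0,0],[0,0,0.1,0,0],[0,0,0.08,0,0],[0,0,0.08,0,0],[0,0,0.08,0,0]]}}

```text
t: 7.7
eef_pos: [0.5324, -0.0463, 0.0841]
ee_rot: [[0.379, 0.925, -0.026], [0.925, -0.379, -0.024], [-0.032, -0.015, -0.999]]
wrist_force: [0.1, 0.5, 3.4]
grip_width: -0.0003
```

>>> {"fn": "move_arm", "kwargs": {"rows": [[0,0,0.08,0,0],[0,0,0.08,0,0],[0,0,0.08,0,0],[0,0,0.08,0,0],[0,0,0,0,0]]}}

```text
t: 8.32
eef_pos: [0.5324, -0.0462, 0.0844]
ee_rot: [[0.379, 0.925, -0.024], [0.925, -0.38, -0.024], [-0.031, -0.013, -0.999]]
wrist_force: [-1.1, -0.4, 0.3]
grip_width: 0.0002
```

>>> {"fn": "move_arm", "kwargs": {"rows": [[0,0,-0.6,0,0],[0,0,-0.6,0.5,0],[0,0,0,1,0],[0,0,0,1,0],[0,0,0,1,0]]}}

```text
t: 8.95
eef_pos: [0.5352, -0.0452, 0.1178]
ee_rot: [[0.779, 0.627, -0.019], [0.627, -0.779, -0.023], [-0.029, 0.006, -1.0]]
wrist_force: [0.5, -0.4, 0.2]
grip_width: 0.0002
```

>>> {"fn": "move_arm", "kwargs": {"rows": [[0,0,0,1,0],[0,0,0,1,0],[0,0,0,1,0],[0,0,0,1,0],[0,0,0,1,0]]}}

```text
t: 9.57
eef_pos: [0.5376, -0.044, 0.1205]
ee_rot: [[0.999, -0.042, -0.014], [-0.043, -0.999, -0.021], [-0.013, 0.021, -1.0]]
wrist_force: [0.6, -0.6, -0.4]
grip_width: 0.0
```

```bash
python3 look.py 3 scene
```

```text
9.575 [ 0.5376 -0.044   0.1205]
scene 3254 yaw 24.75 c [0.5533 0.0582] size [0.1301 0.1991]
tab z 0.0748 29
b z 0.0693 31
c z 0.0754 35
d z 0.07 26
```

>>> {"fn": "move_arm", "kwargs": {"rows": [[0,0,0,1,0],[0,0,0,0.9,0],[0.75,-0.75,0,0,0],[0.75,-0.75,0,0,0],[0.75,-0.75,0,0,0]]}}

```text
t: 10.25
eef_pos: [0.6102, -0.007, 0.121]
ee_rot: [[0.952, -0.306, -0.012], [-0.306, -0.952, -0.019], [-0.006, 0.022, -1.0]]
wrist_force: [-0.3, -0.5, 0.5]
grip_width: 0.0001
```

>>> {"fn": "move_arm", "kwargs": {"rows": [[0.55,-0.4,0,0.3,0],[0.2,-0.15,0.2,0,0],[0,0,0.35,0,0],[0,0,0.3,0,0],[0,0,0,0,0]]}}

```text
t: 10.88
eef_pos: [0.6324, 0.0015, 0.0976]
ee_rot: [[0.941, -0.338, -0.014], [-0.338, -0.941, -0.017], [-0.007, 0.021, -1.0]]
wrist_force: [-0.3, -0.3, -0.5]
grip_width: -0.0001
```

Still about 5.6 mm short in x: tool x +0.21, y −0.08.

>>> {"fn": "move_arm", "kwargs": {"rows": [[0.2,-0.08,0.1,0,0],[0.05,0,0.08,0,0],[0,0,0.1,0,0],[0,0,0.08,0,0],[0,0,0.08,0,0]]}}

```text
t: 11.5
eef_pos: [0.6399, 0.0003, 0.0893]
ee_rot: [[0.941, -0.338, -0.011], [-0.338, -0.941, -0.017], [-0.005, 0.019, -1.0]]
wrist_force: [-2.2, 0.9, 4.8]
grip_width: 0.0001
```

>>> {"fn": "move_arm", "kwargs": {"rows": [[0,0,0.08,0,0],[0,0,0.08,0,0],[0,0,0.08,0,0],[0,0,0.08,0,0],[0,0,0.08,0,0]]}}

```text
t: 12.12
eef_pos: [0.6408, 0.0001, 0.0835]
ee_rot: [[0.941, -0.338, -0.008], [-0.338, -0.941, -0.015], [-0.003, 0.017, -1.0]]
wrist_force: [-4.8, 1.7, 14.4]
grip_width: 0.0005
```

>>> {"fn": "move_arm", "kwargs": {"rows": [[0,0,-0.6,0,0],[0,0,-0.7,0,0],[-0.85,-0.19,0,0,0],[-0.85,-0.19,0,0,0],[-0.85,-0.19,0,0,0]]}}

```text
t: 12.75
eef_pos: [0.5863, 0.0347, 0.1188]
ee_rot: [[0.94, -0.34, -0.005], [-0.34, -0.94, -0.017], [0.001, 0.017, -1.0]]
wrist_force: [0.5, 0.2, 0.4]
grip_width: 0.0
```

>>> {"fn": "move_arm", "kwargs": {"rows": [[-0.85,-0.19,0,0,0],[-0.85,-0.19,0,0,0],[-0.85,-0.19,0,0,0],[-0.85,-0.19,0,0,0],[-0.6,-0.19,0,0,0]]}}

```text
t: 13.38
eef_pos: [0.4983, 0.0935, 0.1207]
ee_rot: [[0.94, -0.34, -0.002], [-0.34, -0.94, -0.016], [0.003, 0.016, -1.0]]
wrist_force: [-0.1, 0.1, 0.9]
grip_width: 0.0
```

```bash
python3 look.py 4 scene
```

```text
13.375 [0.4983 0.0935 0.1207]
scene 3773 yaw 24.5 c [0.5501 0.0557] size [0.1379 0.1969]
tab z 0.0763 14
b z 0.0702 31
c z 0.0695 36
d z 0.0699 28
```

>>> {"fn": "move_arm", "kwargs": {"rows": [[-0.8,-0.14,0,0,0],[-0.65,-0.1,0,0,0],[-0.15,0,0.35,0,0],[0,0,0.4,0,0],[0,0,0.15,0,0]]}}

```text
t: 14.05
eef_pos: [0.4628, 0.1138, 0.0972]
ee_rot: [[0.941, -0.339, 0.001], [-0.339, -0.941, -0.015], [0.006, 0.014, -1.0]]
wrist_force: [-0.5, 0.1, 0.0]
grip_width: -0.0001
```

>>> {"fn": "move_arm", "kwargs": {"rows": [[-0.08,0,0.1,0,0],[-0.03,0,0.08,0,0],[0,0,0.1,0,0],[0,0,0.08,0,0],[0,0,0.08,0,0]]}}

```text
t: 14.68
eef_pos: [0.46, 0.1139, 0.086]
ee_rot: [[0.94, -0.34, -0.001], [-0.34, -0.94, -0.015], [0.004, 0.014, -1.0]]
wrist_force: [-1.8, 0.5, 2.2]
grip_width: -0.0001
```

>>> {"fn": "move_arm", "kwargs": {"rows": [[0,0,0.08,0,0],[0,0,0.08,0,0],[0,0,0.08,0,0],[0,0,0.08,0,0],[0,0,0.08,0,0]]}}

```text
t: 15.3
eef_pos: [0.4603, 0.1138, 0.0833]
ee_rot: [[0.94, -0.342, -0.0], [-0.342, -0.94, -0.007], [0.002, 0.006, -1.0]]
wrist_force: [-5.4, 1.1, 20.8]
grip_width: -0.0
```

Pressed home. I'll retreat straight up and to the side for a clear last look.

>>> {"fn": "move_arm", "kwargs": {"rows": [[0,0,-0.6,0,0],[0,0,-0.9,0,0],[0,0,-0.9,0,0],[0,0,-0.9,0,0],[0,0,-0.9,0,0]]}}

```text
t: 15.92
eef_pos: [0.4608, 0.1139, 0.1902]
ee_rot: [[0.939, -0.343, 0.001], [-0.343, -0.939, -0.008], [0.003, 0.007, -1.0]]
wrist_force: [0.0, 0.4, -0.6]
grip_width: 0.0
```

>>> {"fn": "move_arm", "kwargs": {"rows": [[0,-0.9,-0.5,0,0],[0,-0.9,0,0,0],[0,-0.9,0,0,0],[0,-0.9,0,0,0],[0,0,0,0,0]]}}

```text
t: 16.55
eef_pos: [0.4937, 0.2025, 0.2012]
ee_rot: [[0.939, -0.343, 0.003], [-0.343, -0.939, -0.008], [0.006, 0.007, -1.0]]
wrist_force: [-0.5, -0.3, -0.0]
grip_width: -0.0001
```

```bash
python3 look.py 5 scene wrist
```

```text
16.55 [0.4937 0.2025 0.2012]
scene 3921 yaw 23.25 c [0.5495 0.0567] size [0.1383 0.1988]
tab z 0.0696 29
b z 0.0702 29
c z 0.0689 34
d z 0.0701 25
wrist 13328 yaw 24.000000000000004 c [0.5636 0.0662] size [0.1055 0.1972]
c z 0.0711 136
d z 0.0706 217
```

View pics/scene5.png

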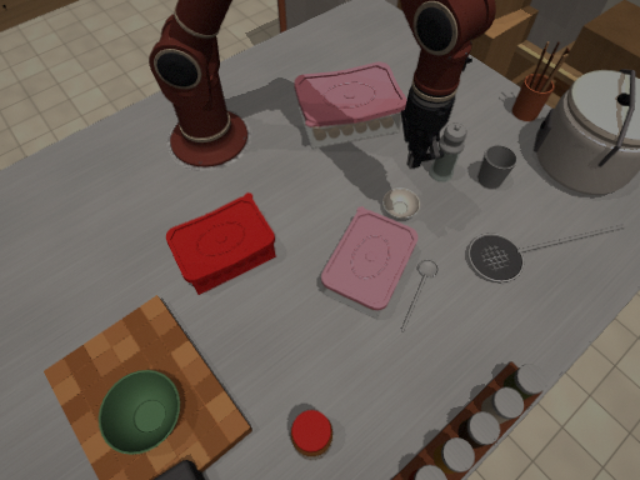

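The last view shows the lid flat at (370,260), with all four corners at about 70 mm. The box and its neighbours stand where they were, and the arm is clear.

```bash
python3 -c "
from cell import manip
print(manip.hand_in())"
```

```text
the job is handed in; nothing more can be done
None
```

I pressed the four corners of the smaller pink lid shut one at a time (d, b, c, then the tab corner) with the closed fingertips, and handed the job in at about 16.6 s.

- **Corners:** In the last scene-camera check the pads stood at 69.6 mm (tab), 70.2 (b), 68.9 (c) and 70.1 (d), against 75–76 mm before. That is the shut height within measuring error.
- **Force:** The highest wrist reading at the end of a press was about 21 N. I only read the force at the end of each move, so brief peaks in between were not seen.
- **Box and bystanders:** The box centre moved less than 1 mm, within measuring error. The other things look unmoved in the final picture, and the arm was clear of everything.
- **Checks that disagreed or failed:**
  - The first scene and wrist measurements of the box differed by about 2 mm, so I used their average.
  - The last wrist view saw only part of the lid, so it confirmed only corners c and d (71.1 and 70.6 mm) and its box-centre fit was off.
  - My colour segmentation of the top picture failed, so the second view came from the wrist camera instead.

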